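Free the lemon caught under a pedal caddy's lid

ROBOT

A 7-joint arm with a two-finger parallel gripper is mounted at the origin on a cart in front of the work surface, level with it; the furniture and walls round the work are solid. World frame = base frame: x ahead of the robot, y to its left, z up, the work surface at z = 0. Lengths are in m, angles in rad, forces in N, time in s.
With the tool pointing down it reaches from about 0.425 to 0.975 m from the base axis. Payload 16.7 kg.
Tool frame: the origin (TCP) lies midway between the tips of the shut fingers; the grasp point (between the pads) lies ctrl.grasp_offset behind it (ctrl.grasp_offset is the distance from the TCP to the grasp point, in m); z points along the fingers, y is the line along which they close (so a half turn about z gives the same grasp; the last joint's range is limited). The gripper opens to 85 mm and grips with 20 to 120 N. Pads are 22 mm wide; open, the fingers measure 114 mm over their backs; the gripper's body (76 mm by 85 mm) begins 54 mm behind the grasp point. The pads swing forward as they close: fully open they stand 13 mm farther back than shut.
Start: joints at [-1.377, 0.426, 0.074, 1.606, -0.034, 1.111, -0.067], TCP at [0.228, 0.635, 0.231] pointing down, gripper open.
Joint ranges: [-2.85, 2.85], [-0.5, 2.14], [-1.23, 1.37], [0.21, 2.46], [-1.02, 4.16], [0.16, 2.05], [-2.73, 2.73]. Speed limits (rad/s): [1.89, 1.89, 2.39, 2.39, 3.01, 3.01, 3.01].

INTERFACE

Orientations are given as a rotation vector (axis times angle).
In Python, from rig import ctrl, imaging gives the robot as it stands.
- The arm moves only by the tool apply_moves, never from a script. Its argument "increments" is a list of rows, each a list of 2 entries, a list of its own where there are three numbers: the shift along the tool's x, y, z each as a share of 250 mm, from -1 to 1, then the turn, a rotation vector about the tool's x, y, z each as a share of pi/2 rad, from -1 to 1. A call has 1 to 20 rows; each row is the pose to reach, as a shift and turn from the pose commanded when the call began, along the tool's axes at that moment; what a row does not reach only later rows make up. A row lasts 1/12 s, in which the tool goes at most 41.7 mm and 7.16 degrees, less where a joint would pass 70% of its speed; a pose out of reach is approached as far as the arm can. A call with a number of a shift or a turn outside -1 to 1 is refused whole. A call with a gripper value outside its range is refused whole. "fingers" is the opening, from -1 (shut) to 1 (fully open), so that 0 is half open, set as the call begins (left out, the last holds). The fingers move at their own pace and stop on an object; the grip force is fixed at half the most. Time passes only in rows, so rows that repeat a pose let the fingers close. It gives the time, the measured TCP pose, the force and the opening at its end, in the units of the state.
- ctrl.get_state(): the state, without advancing time (a new reading comes with each control period).
- imaging.snapshot(name): name is "scene" or "top"; returns a dict with "pixels" (420x560x3 uint8, blue, green, red), "fov_y" (degrees; the focal length in pixels is half the picture's height over the tangent of half this angle, whatever the lens; pixels are square), "cx", "cy" (the principal point, pixels), "eye" and "rotation" of the camera in the world. Camera axes: x right, y down, z forward; pixel columns grow to the right and rows downward; lengths in m; the calibration is good to about 2 mm. A picture is of the moment at which its call begins. There is no depth.
- ctrl.job_done(): hands the job in, once; it reports no verdict.
The state is a dict: "clock": time; "qpos": joint angles; "qvel": joint speeds; "joint_efforts": joint torques, N m; "ee_pos": TCP position; "tool_rot": TCP orientation; "force": force on the tool from outside, world axes, zero at the start; "ft_torque": the same for the moment, N m; "gripper_width": opening from 0.0 (shut) to 1.0 (fully open).
Only numpy, scipy, OpenCV 4.12 (cv2) and the standard library are available. Lean on these libraries where they do the work, as an engineer would, in place of code of your own. Each camera call takes 0.05 s, during which the arm holds its last target. There are 200 camera calls.

TASK

An old lemon is caught in the mouth of the round steel food-waste caddy and is holding the lid ajar. Push the caddy's pedal all the way down with your fingertips so that the lid swings wide open and the lemon drops in, then ease the pedal up slowly so that the lid comes down shut without slamming. Work the lid by the pedal alone: do not touch the lid or the lemon, pick nothing up, and leave the other things on the worktop where they are.

Things in the scene. Friction and masses are not known exactly. Their poses are not given: they have to be found in the camera images.
- caddy: round worktop food-waste caddy, steel drum 174 mm across on a black plinth 184 mm across and 58 mm high, its rim 196 mm above the worktop; it does not shift on the worktop. Origin: centre of its foot, on the worktop; x points from the pedal to the hinge (the pedal is on its -x side), z up. Inside its rim a black funnel collar slopes down to a mouth 94 mm wide; the drum's inner floor is 61 mm above the worktop
- pedal_pad (a point): centre of the top of the rubber pad on the pedal, 56 mm wide (across) by 38 mm deep, on a steel plate 62 by 44 mm that stands out in front of the drum; the point is 175 mm from the caddy's axis along its -x, so 83 mm clear of the plinth and 88 mm of the drum. With the lid shut it is 58 mm above the worktop, with the lemon caught about 49 mm, fully down about 17 mm (its axes tilt with the pedal)
- pedal (a joint): angle of the pedal about its pivot inside the plinth, 20 mm towards the pedal from the caddy's axis and 30 mm above the worktop: 0 up (lid shut), 0.26 rad fully down at a hard stop; it starts near 0.06. It takes about 5 to 13 N at the pad, most at the start; the lid's weight and a spring push it back up whenever it is let go
- caddy_lid (a joint): angle of the lid: 0 shut, 1.14 rad wide open; a rod links it to the pedal, so it is always about 4.4 times the pedal's angle. It starts at about 0.20 to 0.27, resting on the lemon. The lid falls freely when the pedal is let go
- lid_edge (a point): middle of the front edge of the round domed steel lid, which is 187 mm across and 28 mm high, with a black filter cup under its middle (68 mm across, 17 mm deep); its hinge axis lies 98 mm behind the caddy's axis and 194 mm above the worktop, 191 mm from this point. The lid swings up and back, reaching about 380 mm above the worktop
- lemon_a: the caught lemon, 71 x 53 x 51 mm, 85 g, lying across the front of the funnel collar under the lid
- lemon_centre (a point): centre of the caught lemon; about 200 to 210 mm above the worktop while caught, below 120 mm once it lies in the drum
- salt_shaker: salt shaker, 44 mm across, 90 mm high, standing to the right of the pedal; origin under its centre
- pepper_mill: dark wooden pepper mill, 58 mm across, 190 mm high, standing to the right of the caddy; origin under its centre
- mug_a: mug, 86 mm across, 88 mm high, handle to one side, standing at the left near the sink; origin under its middle
- lemon_b: a good lemon lying on the worktop at the left, 78 x 55 x 56 mm; origin under its centre
- scissors: kitchen scissors lying flat on the worktop at the front left, 199 mm long, 9 mm thick
- tumbler: empty glass tumbler, 79 mm across, 90 mm high, near the front right; origin under its centre
Mind the look-alikes: they are no part of the job. Leave any green or red look-alike of the lemon_a alone.

How it is judged:
On the way:
1. the pedal is held down, the lid stands wide open (lid over 0.95 rad) and the lemon has dropped into the drum (value of joint caddy_lid above 0.95 rad and z of lemon_centre in the frame of caddy below 0.135 m), for 0.2 s.
At the end, for the whole second after the job is handed in: the lid is shut (under 0.04 rad), the pedal is up (under 0.015 rad) and the lemon lies at rest in the drum, its centre lower than 135 mm above the worktop (value of joint caddy_lid below 0.04 rad and value of joint pedal below 0.015 rad and z of lemon_centre in the frame of caddy below 0.135 m and horizontal distance between lemon_centre and caddy below 0.09 m and linear speed of lemon_a below 0.05 m/s); the robot touches nothing.
It fails at once if the lid slams (falls faster than 1.5 rad/s as it comes home, below 0.15 rad) (value of joint caddy_lid below 0.15 rad and velocity of joint caddy_lid below -1.5 rad/s).
It fails at once if the robot touches the lid (contact force between any of the fingers, the arm and caddy_lid above 0.5 N).
It fails at once if the robot touches or picks the caught lemon (contact force between any of the fingers, the arm and lemon_a above 0.5 N).
It fails at once if the caught lemon leaves the caddy (horizontal distance between lemon_centre and caddy above 0.11 m).
It fails at once if something else on the worktop is moved (over 30 mm) (distance of any of salt_shaker, pepper_mill, mug_a, lemon_b, scissors, tumbler from where it was at the start of the episode above 0.03 m).
It also fails if it takes over 51 s, if anything falls off the work surface, if the arm or the gripper's body presses on something with over 40 N, if the wrist force passes 120 N, or if a joint passes its speed limit or range.

## Working session

There is one attempt and no reset: what is moved stays moved. The work goes in short steps, Python scripts to look and compute and a tool call to move; the robot and the scene stay as the last step left them, time stands still between calls to the robot, and variables do not carry over. Pictures are saved under pics/ and viewed, on a budget of 10 in all, crops included, one or two more only if the job needs it, and the job is handed in when it is done.

Besides the shell and the picture viewer there is one more tool, called after "Request:" in YAML: its name, and indented under it one key for each argument. apply_moves: Moves the arm, as the interface text tells. Shift numbers are shares of 250 mm and turn numbers shares of pi/2 rad, none past 1 either way. Its arguments: {"type":"object","properties":{"increments":{"type":"array"},"fingers":{"type":"number"}},"required":["increments"]}

```bash
ls; mkdir -p pics; python3 - <<'E'
from rig import ctrl, imaging
import cv2,numpy as np,pickle
for n in("scene","top"):
    s=imaging.snapshot(n); cv2.imwrite(f"pics/{n}0.png",s["pixels"]); pickle.dump(s,open(f"pics/{n}0.pkl","wb"))
    print(n,{k:v for k,v in s.items() if k!="pixels"})
print(ctrl.get_state(),ctrl.grasp_offset)
E
```

```text
pics
scene {'fov_y': 50.88712452496876, 'cx': 271.3848490257939, 'cy': 208.81352036709427, 'eye': array([0.27892377, 0.75871947, 0.95262435]), 'rotation': array([-0.47487963,  2.76843499, -1.13166408])}
top {'fov_y': 43.50748373916337, 'cx': 282.94324092180784, 'cy': 216.99435032124128, 'eye': array([ 0.10608392, -0.14764026,  1.58837005]), 'rotation': array([-2.32986609,  1.69922747, -0.25369552])}
{'clock': 0.1, 'qpos': array([-1.37648225,  0.42668106,  0.07384785,  1.60654104, -0.03406508,
        1.11079822, -0.06709041]), 'qvel': array([-0.0014253 , -0.00024371, -0.00025608, -0.00223877,  0.00065423,
        0.00061523,  0.00070711]), 'joint_efforts': array([ 8.94054829e-03, -9.51535320e+01,  3.77140671e+00, -4.64404607e+01,
        1.95725594e-02,  6.39362581e-03, -2.05239917e-05]), 'ee_pos': array([0.2274369 , 0.63513913, 0.2306736 ]), 'tool_rot': array([-5.37393300e-01, -3.09519827e+00,  1.83097042e-03]), 'force': array([-0.02611586,  0.03272517,  0.65234665]), 'ft_torque': array([ 0.03865335, -0.03125417, -0.05978985]), 'gripper_width': 1.0040318499157184} 0.0187
```

View pics/scene0.png

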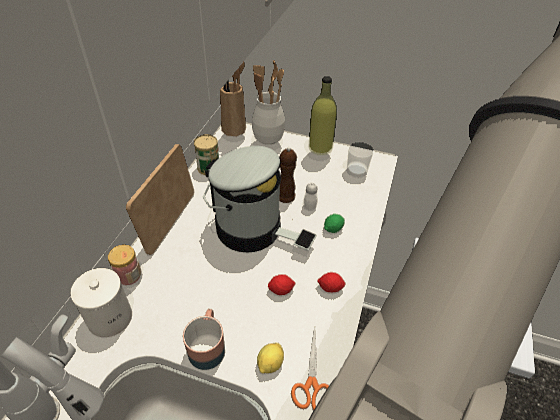

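View pics/top0.png

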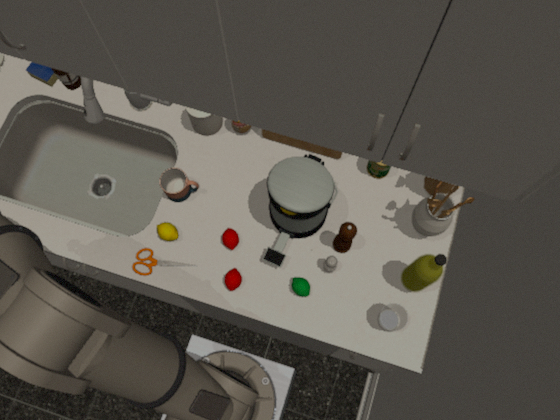

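The scene view shows the caddy at about (247,200), its black pad at (305,240), the salt shaker at (311,197) and the pepper mill at (288,175). The top view shows the pad at (275,256) and the drum at about (298,200). The lemon look-alikes are green at scene (334,223) and red at (281,285) and (332,282). Lemon_b is yellow at (271,358). The caught lemon is the yellow one under the lid at (268,184). I'll confirm this in an enlarged crop.

```bash
python3 - <<'E'
import cv2,numpy as np
a=cv2.imread("pics/scene0.png")[140:260,200:350]; b=cv2.imread("pics/top0.png")[150:270,235:385]
f=lambda i:cv2.resize(i,None,fx=5,fy=5,interpolation=cv2.INTER_CUBIC)[:, :]
c=np.hstack([f(a)[:, :],f(b)]); c=cv2.resize(c,(800,320)) 
# stack vertical-ish for resolution
A=cv2.resize(cv2.imread("pics/scene0.png")[140:260,200:350],(400,320)) ; 
c=np.hstack([cv2.resize(a,(400,320),interpolation=cv2.INTER_CUBIC),cv2.resize(b,(400,320),interpolation=cv2.INTER_CUBIC)])
p=cv2.imread("pics/scene0.png")[220:265,265:325]; q=cv2.imread("pics/top0.png")[228:273,250:310]
d=np.hstack([cv2.resize(p,(373,280),interpolation=cv2.INTER_CUBIC),cv2.resize(q,(373,280),interpolation=cv2.INTER_CUBIC)])
d=cv2.copyMakeBorder(d,0,0,0,800-746,cv2.BORDER_CONSTANT)
cv2.imwrite("pics/crop1.png",np.vstack([c,d]))
E
cat > h.py <<'E'
import numpy as np
from scipy.spatial.transform import Rotation as R
def P(s): 
    f=210/np.tan(np.radians(s["fov_y"]/2)); return np.array([[f,0,s["cx"]],[0,f,s["cy"]],[0,0,1]]),R.from_rotvec(s["rotation"]).as_matrix(),s["eye"]
def proj(s,X):
    K,Rm,e=P(s); c=(np.atleast_2d(X)-e)@Rm; c=c@K.T; return c[:,:2]/c[:,2:]
def ray(s,u):
    K,Rm,e=P(s); return e,Rm@np.linalg.solve(K,[u[0],u[1],1])
def onz(s,u,z):
    e,d=ray(s,u); return e+d*(z-e[2])/d[2]
E
python3 - <<'E'
import pickle; from h import *
S=pickle.load(open("pics/scene0.pkl","rb"));T=pickle.load(open("pics/top0.pkl","rb"))
print(onz(S,(305,240),.049),onz(T,(275,256),.049)); print(onz(S,(308,212),0),onz(T,(331,270),0))
E
```

```text
[4.34037635e-01 3.29056161e-04 4.90000000e-02] [ 0.43758959 -0.0088184   0.049     ]
[ 4.64511722e-01 -1.49656633e-01 -1.11022302e-16] [ 0.45876609 -0.18145468  0.        ]
```

View pics/crop1.png

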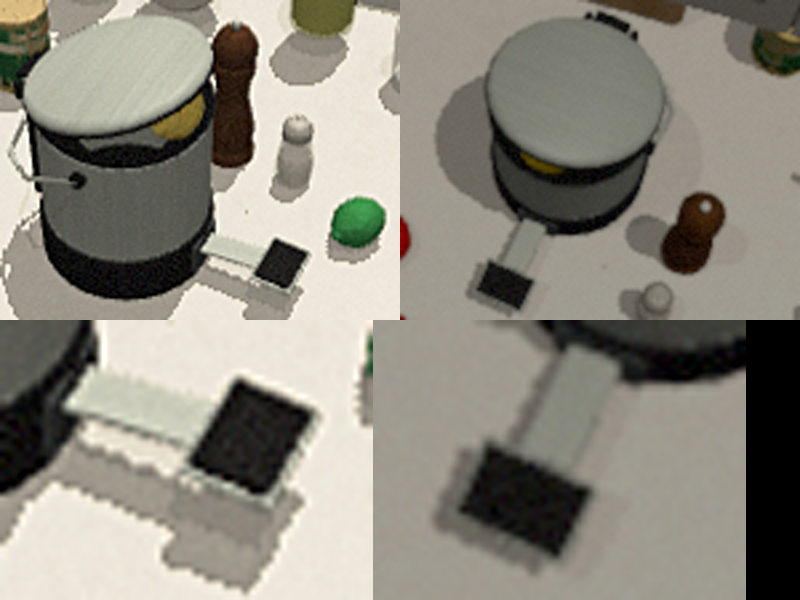

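The caught yellow lemon sits under the front of the lid. The pad and arm are clear in both views, so I'll fit the pose of the caddy.

```bash
python3 - <<'E'
import pickle; from h import *
from scipy.optimize import least_squares
S=pickle.load(open("pics/scene0.pkl","rb"));T=pickle.load(open("pics/top0.pkl","rb"))
k=373/60
# rear-left, rear-right, front-right, front-left
s=np.array([(195,138),(235,60),(315,92),(270,172)])/k+[265,220]
t=np.array([(113,127),(218,170),(188,232),(87,190)])/k+[250,228]
def model(p):
    x,y,w,z=p; r=R.from_euler("z",w).as_matrix()
    L=np.array([(.019,.028,0),(.019,-.028,0),(-.019,-.028,0),(-.019,.028,0)])
    return L@r.T+[x,y,z]
f=lambda p:np.r_[(proj(S,model(p))-s).ravel(),(proj(T,model(p))-t).ravel()]
o=least_squares(f,[.436,-.004,-.3,.049]); x,y,w,z=o.x
print("pad",o.x,"res",np.round(o.fun,1))
d=np.array([np.cos(w),np.sin(w)]); c=o.x[:2]+.175*d; print("caddy",c)
# check: project drum base circle
a=np.linspace(0,2*np.pi,8,endpoint=False)
C=np.c_[c[0]+.092*np.cos(a),c[1]+.092*np.sin(a),0*a]
print(proj(S,C).round(),proj(T,C).round())
from rig import ctrl
st=ctrl.get_state(); print(R.from_rotvec(st["tool_rot"]).as_matrix().round(3))
E
```

```text
pad [ 0.43432174 -0.0077338  -0.09969162  0.04656016] res [-1.2  1.1  0.2 -0.5  0.3 -1.2 -0.   0.4  0.2 -0.6  0.4 -0.3  0.1  1.1
 -0.8  0.6]
caddy [ 0.60845285 -0.02515095]
[[219. 221.]
 [218. 239.]
 [236. 253.]
 [262. 252.]
 [278. 237.]
 [277. 219.]
 [259. 208.]
 [236. 208.]] [[305. 185.]
 [284. 187.]
 [269. 203.]
 [271. 224.]
 [288. 238.]
 [311. 236.]
 [325. 219.]
 [322. 198.]]
[[-0.941  0.337 -0.   ]
 [ 0.337  0.941 -0.001]
 [-0.    -0.001 -1.   ]]
```

Request:
apply_moves:
  increments:
    - [[-0.05,-0.05,0],[0,0,-0.05]]
    - [[-0.15,-0.15,0],[0,0,-0.1]]
    - [[-0.27,-0.26,0],[0,0,-0.15]]
    - [[-0.39,-0.38,0],[0,0,-0.16]]
    - [[-0.5,-0.48,0],[0,0,-0.16]]
    - [[-0.58,-0.56,0],[0,0,-0.16]]
    - [[-0.62,-0.6,0],[0,0,-0.16]]
    - [[-0.62,-0.6,0],[0,0,-0.16]]
  fingers: -1

```text
clock: 0.77
ee_pos: [0.3247, 0.439, 0.2315]
tool_rot: [0.152, 3.138, -0.001]
force: [0.9, 0.3, -0.4]
gripper_width: -0.004
```

```bash
cat > g.py <<'E'
import sys; from h import *; from rig import ctrl
st=ctrl.get_state(); M=R.from_rotvec(st["tool_rot"]).as_matrix(); print("t",round(st["clock"],2),"pos",st["ee_pos"].round(4),"F",st["force"].round(1),"q",st["qpos"].round(2),"w",round(st["gripper_width"],2)); print(M.round(3).tolist())
for a in sys.argv[1:]: 
    d=np.array(eval(a))-st["ee_pos"]; print(a,"shift",(M.T@d/.25).round(3))
w=-.1; T=np.array([[-np.cos(w),np.sin(-w),0],[-np.sin(w),np.cos(w),0],[0,0,-1]]); print("turn",((R.from_matrix(M.T@T)).as_rotvec()/(np.pi/2)).round(3))
E
python3 g.py .42,.25,.22 .434,-.008,.15
```

```text
t 0.77 pos [0.3247 0.439  0.2315] F [ 0.9  0.3 -0.4] q [-1.13  0.22  0.09  1.9  -0.02  1.03  0.44] w -0.0
[[-0.995, 0.096, 0.0], [0.096, 0.995, -0.001], [-0.0, -0.001, -1.0]]
.42,.25,.22 shift [-0.452 -0.716  0.046]
.434,-.008,.15 shift [-0.607 -1.737  0.327]
turn [-0.     0.     0.002]
```

Request:
apply_moves:
  increments:
    - [[-0.05,-0.07,0.01],[0,0,0]]
    - [[-0.14,-0.18,0.02],[0,0,0]]
    - [[-0.22,-0.3,0.03],[0,0,0]]
    - [[-0.3,-0.42,0.04],[0,0,0]]
    - [[-0.36,-0.54,0.04],[0,0,0]]
    - [[-0.42,-0.66,0.04],[0,0,0]]
    - [[-0.47,-0.77,0.04],[0,0,0]]
    - [[-0.5,-0.85,0.05],[0,0,0]]
    - [[-0.52,-0.92,0.06],[0,0,0]]
    - [[-0.54,-0.97,0.07],[0,0,0]]
    - [[-0.54,-0.97,0.07],[0,0,0]]

```text
clock: 1.68
ee_pos: [0.4353, 0.1866, 0.2134]
tool_rot: [-0.148, -3.138, 0.001]
force: [0.1, -0.2, -0.6]
gripper_width: -0.003
```

```bash
python3 g.py .432,-.008,.15 .432,-.008,.09
```

```text
t 1.68 pos [0.4353 0.1866 0.2134] F [ 0.1 -0.2 -0.6] q [-0.79  0.11  0.27  2.08 -0.04  0.96  0.97] w -0.0
[[-0.996, 0.094, -0.0], [0.094, 0.996, -0.001], [0.0, -0.001, -1.0]]
.432,-.008,.15 shift [-0.06  -0.776  0.254]
.432,-.008,.09 shift [-0.06  -0.776  0.494]
turn [-0.001 -0.     0.004]
```

Request:
apply_moves:
  increments:
    - [[-0.01,-0.06,0],[0,0,0]]
    - [[-0.02,-0.16,0.02],[0,0,0]]
    - [[-0.03,-0.28,0.06],[0,0,0]]
    - [[-0.04,-0.4,0.1],[0,0,0]]
    - [[-0.05,-0.52,0.16],[0,0,0]]
    - [[-0.06,-0.63,0.22],[0,0,0]]
    - [[-0.06,-0.72,0.28],[0,0,0]]
    - [[-0.06,-0.77,0.34],[0,0,0]]
    - [[-0.06,-0.775,0.4],[0,0,0]]
    - [[-0.06,-0.775,0.44],[0,0,0]]
    - [[-0.06,-0.775,0.44],[0,0,0]]

```text
clock: 2.6
ee_pos: [0.4315, -0.0053, 0.1022]
tool_rot: [-0.143, -3.136, 0.002]
force: [-1.3, 0.5, -0.2]
gripper_width: 0.001
```

```bash
python3 g.py .432,-.008,.05 .432,-.008,.017; python3 - <<'E'
from rig import imaging
import cv2,numpy as np
a=imaging.snapshot("scene")["pixels"][110:290,180:400];b=imaging.snapshot("top")["pixels"][150:330,190:410]
f=lambda i:cv2.resize(i,(400,327),interpolation=cv2.INTER_CUBIC)
cv2.imwrite("pics/near.png",np.hstack([f(a),f(b)]))
E
```

```text
t 2.6 pos [ 0.4315 -0.0053  0.1022] F [-1.3  0.5 -0.2] q [-0.5   0.22  0.41  2.27 -0.14  0.68  1.49] w 0.0
[[-0.996, 0.091, -0.003], [0.091, 0.996, -0.001], [0.003, -0.001, -1.0]]
.432,-.008,.05 shift [-0.004 -0.01   0.209]
.432,-.008,.017 shift [-0.004 -0.01   0.341]
turn [-0.001 -0.002  0.005]
```

View pics/near.png

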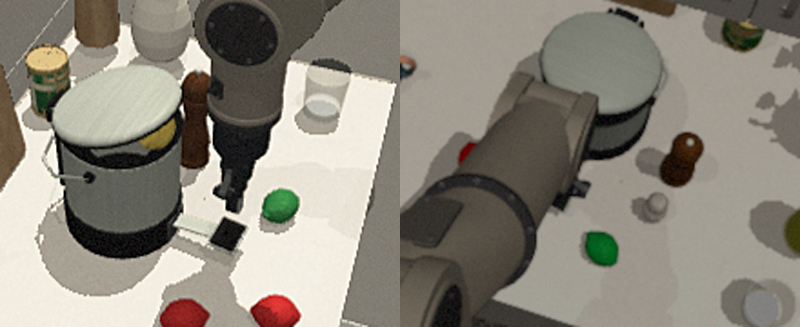

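The closed fingers hang right above the pad. The wrist housing comes near the lid front in both views, so I'll check its clearance.

```bash
python3 - <<'E'
import pickle; from h import *
S=pickle.load(open("pics/scene0.pkl","rb"));T=pickle.load(open("pics/top0.pkl","rb"))
k=.55
def at_y(s,u,y):
    e,d=ray(s,u); return (e+d*(y-e[1])/d[1]).round(3)
for u in [(197,35),(210,90),(212,120),(218,150),(285,95),(270,120),(245,10)]:
    print("scene",u,at_y(S,(180+u[0]*k,110+u[1]*k),-.01))
for u in [(530,80),(595,97),(575,140)]:
  for z in (.25,.3,.35,.4):print("top",u,onz(T,(190+(u[0]-400)*k,150+u[1]*k),z).round(3))
E
```

```text
scene (197, 35) [ 0.499 -0.01   0.385]
scene (210, 90) [ 0.478 -0.01   0.306]
scene (212, 120) [ 0.473 -0.01   0.257]
scene (218, 150) [ 0.461 -0.01   0.207]
scene (285, 95) [ 0.383 -0.01   0.325]
scene (270, 120) [ 0.397 -0.01   0.28 ]
scene (245, 10) [ 0.443 -0.01   0.433]
top (530, 80) [0.546 0.061 0.25 ]
top (530, 80) [0.53  0.053 0.3  ]
top (530, 80) [0.513 0.045 0.35 ]
top (530, 80) [0.497 0.038 0.4  ]
top (595, 97) [ 0.55  -0.039  0.25 ]
top (595, 97) [ 0.534 -0.043  0.3  ]
top (595, 97) [ 0.517 -0.047  0.35 ]
top (595, 97) [ 0.5   -0.051  0.4  ]
top (575, 140) [ 0.478 -0.031  0.25 ]
top (575, 140) [ 0.464 -0.035  0.3  ]
top (575, 140) [ 0.45 -0.04  0.35]
top (575, 140) [ 0.436 -0.044  0.4  ]
```

Clearance to the lid edge stays at about 40 mm or more through the stroke, so I'll press down.

Request:
apply_moves:
  increments:
    - [[0,-0.01,0.03],[0,0,0]]
    - [[0,-0.01,0.07],[0,0,0]]
    - [[0,-0.01,0.11],[0,0,0]]
    - [[0,-0.01,0.15],[0,0,0]]
    - [[0,-0.01,0.18],[0,0,0]]
    - [[0,-0.01,0.2],[0,0,0]]
    - [[0,-0.01,0.215],[0,0,0]]
    - [[0,-0.01,0.23],[0,0,0]]
    - [[0,-0.01,0.245],[0,0,0]]
    - [[0,-0.01,0.26],[0,0,0]]
    - [[0,-0.01,0.26],[0,0,0]]

```text
clock: 3.62
ee_pos: [0.4311, -0.0087, 0.0384]
tool_rot: [-0.145, -3.137, -0.0]
force: [-5.6, 0.1, 7.4]
gripper_width: -0.0
```

```bash
python3 g.py .432,-.008,.05 .432,-.008,.017
```

```text
t 3.62 pos [ 0.4311 -0.0087  0.0384] F [-5.6  0.1  7.4] q [-0.43  0.36  0.35  2.31 -0.24  0.51  1.59] w -0.0
[[-0.996, 0.092, -0.001], [0.092, 0.996, 0.0], [0.001, -0.0, -1.0]]
.432,-.008,.05 shift [-0.003  0.003 -0.046]
.432,-.008,.017 shift [-0.004  0.003  0.086]
turn [-0.    -0.001  0.005]
```

Request:
apply_moves:
  increments:
    - [[0,0,0.015],[0,0,0]]
    - [[0,0,0.03],[0,0,0]]
    - [[0,0,0.045],[0,0,0]]
    - [[0,0,0.06],[0,0,0]]
    - [[0,0,0.07],[0,0,0]]
    - [[0,0,0.08],[0,0,0]]
    - [[0,0,0.08],[0,0,0]]

```text
clock: 4.2
ee_pos: [0.4315, -0.0087, 0.0186]
tool_rot: [-0.145, -3.138, 0.0]
force: [-4.0, 0.8, 4.4]
gripper_width: -0.0
```

```bash
python3 g.py .432,-.008,.017; python3 - <<'E'
from rig import imaging
import cv2,numpy as np
a=imaging.snapshot("scene")["pixels"][80:260,180:400];b=imaging.snapshot("top")["pixels"][100:280,190:410]
f=lambda i:cv2.resize(i,(400,327),interpolation=cv2.INTER_CUBIC)
cv2.imwrite("pics/down.png",np.hstack([f(a),f(b)]))
E
```

```text
t 4.2 pos [ 0.4315 -0.0087  0.0186] F [-4.   0.8  4.4] q [-0.4   0.4   0.32  2.31 -0.28  0.47  1.62] w -0.0
[[-0.996, 0.092, -0.001], [0.092, 0.996, 0.0], [0.001, -0.0, -1.0]]
.432,-.008,.017 shift [-0.002  0.003  0.006]
turn [-0.    -0.     0.005]
```

View pics/down.png

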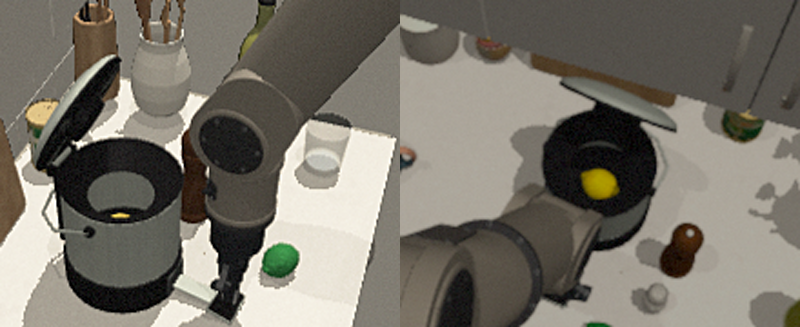

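The lid stands wide open. In the top view the lemon shows through the mouth at about (300,201), and in the scene view only its top shows, at about (246,198). I'll press the last bit to the stop, hold, and triangulate the lemon.

Request:
apply_moves:
  increments:
    - [[0,0,0.006],[0,0,0]]
    - [[0,0,0.012],[0,0,0]]
    - [[0,0,0.012],[0,0,0]]
    - [[0,0,0.012],[0,0,0]]
    - [[0,0,0.012],[0,0,0]]
    - [[0,0,0.012],[0,0,0]]
    - [[0,0,0.012],[0,0,0]]
    - [[0,0,0.012],[0,0,0]]

```text
clock: 4.97
ee_pos: [0.4317, -0.0087, 0.0162]
tool_rot: [0.145, 3.138, 0.0]
force: [-4.9, 0.4, 9.4]
gripper_width: -0.003
```

```bash
python3 g.py; python3 - <<'E'
import cv2; from h import *; from rig import imaging
S=imaging.snapshot("scene");T=imaging.snapshot("top")
def blob(s,roi):
    x0,y0,x1,y1=roi; h=cv2.cvtColor(s["pixels"],cv2.COLOR_BGR2HSV)[y0:y1,x0:x1]
    m=cv2.inRange(h,(20,110,60),(35,255,255)); ys,xs=np.nonzero(m); print(len(xs),xs.min()+x0,xs.max()+x0,ys.min()+y0,ys.max()+y0); return xs.mean()+x0,ys.mean()+y0
us=blob(S,(215,160,280,215)); ut=blob(T,(270,160,335,240)); print(us,ut)
c=np.array([.6085,-.025])
for z in (.08,.09,.1,.13,.2):
    a=onz(T,ut,z); print(z,a.round(3),np.hypot(*(a[:2]-c)).round(3),"would be in scene at",proj(S,a).round(0))
E
```

```text
t 4.97 pos [ 0.4317 -0.0087  0.0162] F [-4.9  0.4  9.4] q [-0.4   0.4   0.32  2.31 -0.28  0.46  1.62] w -0.0
[[-0.996, 0.092, 0.0], [0.092, 0.996, 0.0], [-0.0, 0.0, -1.0]]
turn [0.    0.    0.005]
23 242 251 197 199
287 289 310 192 209
(np.float64(246.30434782608697), np.float64(198.2173913043478)) (np.float64(299.3867595818815), np.float64(200.52961672473867))
0.08 [ 0.617 -0.029  0.08 ] 0.009 would be in scene at [[245. 208.]]
0.09 [ 0.614 -0.029  0.09 ] 0.007 would be in scene at [[246. 206.]]
0.1 [ 0.61 -0.03  0.1 ] 0.005 would be in scene at [[247. 203.]]
0.13 [ 0.6   -0.033  0.13 ] 0.011 would be in scene at [[251. 196.]]
0.2 [ 0.577 -0.038  0.2  ] 0.035 would be in scene at [[260. 177.]]
```

The lemon lies near the axis with its centre at about 85–90 mm, so it is in the drum. I'll ease the pedal up.

Request:
apply_moves:
  increments:
    - [[0,0,-0.004],[0,0,0]]
    - [[0,0,-0.012],[0,0,0]]
    - [[0,0,-0.02],[0,0,0]]
    - [[0,0,-0.03],[0,0,0]]
    - [[0,0,-0.04],[0,0,0]]
    - [[0,0,-0.05],[0,0,0]]
    - [[0,0,-0.06],[0,0,0]]
    - [[0,0,-0.07],[0,0,0]]
    - [[0,0,-0.08],[0,0,0]]
    - [[0,0,-0.09],[0,0,0]]
    - [[0,0,-0.1],[0,0,0]]
    - [[0,0,-0.105],[0,0,0]]
    - [[0,0,-0.11],[0,0,0]]
    - [[0,0,-0.114],[0,0,0]]
    - [[0,0,-0.117],[0,0,0]]
    - [[0,0,-0.12],[0,0,0]]

```text
clock: 6.4
ee_pos: [0.4323, -0.0088, 0.0463]
tool_rot: [0.145, 3.137, 0.0]
force: [-2.5, -0.5, 8.7]
gripper_width: -0.001
```

Request:
apply_moves:
  increments:
    - [[0,0,-0.003],[0,0,0]]
    - [[0,0,-0.006],[0,0,0]]
    - [[0,0,-0.009],[0,0,0]]
    - [[0,0,-0.012],[0,0,0]]
    - [[0,0,-0.015],[0,0,0]]
    - [[0,0,-0.018],[0,0,0]]
    - [[0,0,-0.021],[0,0,0]]
    - [[0,0,-0.024],[0,0,0]]
    - [[0,0,-0.027],[0,0,0]]
    - [[0,0,-0.03],[0,0,0]]
    - [[0,0,-0.033],[0,0,0]]
    - [[0,0,-0.036],[0,0,0]]
    - [[0,0,-0.039],[0,0,0]]
    - [[0,0,-0.042],[0,0,0]]
    - [[0,0,-0.045],[0,0,0]]
    - [[0,0,-0.048],[0,0,0]]
    - [[0,0,-0.051],[0,0,0]]
    - [[0,0,-0.054],[0,0,0]]
    - [[0,0,-0.057],[0,0,0]]
    - [[0,0,-0.06],[0,0,0]]

```text
clock: 8.07
ee_pos: [0.4316, -0.0087, 0.0609]
tool_rot: [-0.145, -3.138, 0.0]
force: [-0.4, -0.5, -0.8]
gripper_width: -0.0
```

Force is zero at z 61 mm, so the pedal has come fully up. I'll rise slowly a little further, then retreat back and check.

Request:
apply_moves:
  increments:
    - [[0,0,-0.004],[0,0,0]]
    - [[0,0,-0.008],[0,0,0]]
    - [[0,0,-0.012],[0,0,0]]
    - [[0,0,-0.016],[0,0,0]]
    - [[0,0,-0.03],[0,0,0]]
    - [[0,0,-0.06],[0,0,0]]
    - [[0,0.03,-0.1],[0,0,0]]
    - [[0,0.1,-0.16],[0,0,0]]
    - [[0,0.2,-0.24],[0,0,0]]
    - [[0,0.32,-0.34],[0,0,0]]
    - [[0,0.44,-0.44],[0,0,0]]
    - [[0,0.56,-0.52],[0,0,0]]
    - [[0,0.66,-0.56],[0,0,0]]
    - [[0,0.74,-0.6],[0,0,0]]
    - [[0,0.8,-0.6],[0,0,0]]
    - [[0,0.8,-0.6],[0,0,0]]
    - [[0,0.8,-0.6],[0,0,0]]

```text
clock: 9.48
ee_pos: [0.4499, 0.1904, 0.2104]
tool_rot: [-0.144, -3.138, 0.001]
force: [-0.1, -0.7, -0.2]
gripper_width: -0.0
```

```bash
python3 g.py; python3 - <<'E'
from rig import imaging
import cv2,numpy as np
a=imaging.snapshot("scene")["pixels"];b=imaging.snapshot("top")["pixels"]
f=lambda i:cv2.resize(i,(400,300),interpolation=cv2.INTER_AREA)
g=lambda i:cv2.resize(i,(400,300),interpolation=cv2.INTER_CUBIC)
cv2.imwrite("pics/end.png",np.vstack([np.hstack([f(a),f(b)]),np.hstack([g(a[130:265,185:365]),g(b[150:285,220:400])])]))
E
```

```text
t 9.48 pos [0.4499 0.1904 0.2104] F [-0.1 -0.7 -0.2] q [-0.82  0.14  0.32  2.05 -0.05  0.96  1.01] w -0.0
[[-0.996, 0.092, -0.0], [0.092, 0.996, -0.001], [0.0, -0.001, -1.0]]
turn [-0.    -0.     0.005]
```

View pics/end.png

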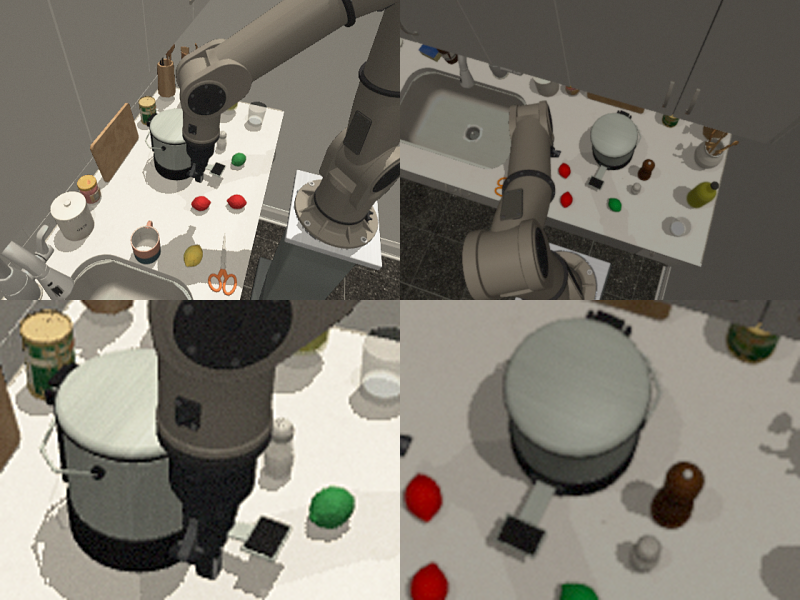

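The lid sits flush on the drum, the pedal is up, nothing else has visibly moved and the arm is clear. I'll hand in.

```bash
python3 -c "
from rig import ctrl
print(ctrl.job_done())"
```

```text
the job is handed in; nothing more can be done
None
```

I pushed the caddy's pedal down with the closed fingertips until the lid stood wide open and the lemon dropped in. I held it there for over half a second, then eased it up at about 9 mm/s over the last 15 mm and moved the arm clear. The job was handed in at about 9.5 s of the 51 s allowed; it reports no verdict.

- **Pedal down:** the tip reached z = 16 mm, which matches the pedal's lowest position of about 17 mm, with 9 N on it.
- **Lemon:** triangulated from both cameras while the lid was open, its centre was about 85–90 mm above the worktop and within about 10 mm of the caddy's axis.
- **Pedal up:** contact force was about zero at z = 61 mm, just above the pad's resting height of 58 mm.
- **Final picture:** the lid sits flush and the pedal is up. Nothing else has visibly moved, judged by eye only. The arm touches nothing.

No check failed or disagreed. I could not read the joint angles, so the lid being open or shut is judged from the pictures, and that it didn't slam rests on how slowly I raised the pedal.

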